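# Lock the document box

## Robot

A 6-joint arm with a two-finger parallel gripper is mounted at the origin on the work surface. World frame = base frame: x ahead of the robot, y to its left, z up, the work surface at z = 0. Lengths are in m, angles in rad, forces in N, time in s.
With the tool pointing down it reaches from about 0.25 to 0.725 m from the base axis. Payload 4 kg.
Tool frame: the origin (TCP) lies midway between the tips of the shut fingers; the grasp point (between the pads) lies 19 mm behind it (bot.grip_point_offset is the distance from the TCP to the grasp point, in m); z points along the fingers, y is the line along which they close (so a half turn about z gives the same grasp; the last joint's range is limited). The gripper opens to 85 mm and grips with 20 to 120 N. Pads are 22 mm wide; open, the fingers measure 114 mm over their backs; the gripper's body (76 mm by 85 mm) begins 54 mm behind the grasp point. The pads swing forward as they close: fully open they stand 13 mm farther back than shut.
Start: joints at [1.148, 0.241, 0.005, 1.335, 0, 1.571], TCP at [0.205, 0.456, 0.231] pointing down, gripper open.
Joint ranges: [-2.72, 2.72], [-1.05, 1.87], [-1.09, 1.28], [-1.99, 2.15], [-1.42, 1.44], [-3.14, 3.14]. Speed limits (rad/s): [2.79, 2.79, 3.14, 3.14, 3.14, 3.14].

## Interface

Orientations are given as a unit quaternion [x, y, z, w].
In Python, from workcell import bot gives the robot as it stands.
- The arm moves only by the tool step_arm, never from a script. Its argument "targets" is text: rows parted by semicolons, each of 7 numbers parted by spaces: the opening, from -1 (shut) to 1 (fully open), so that 0 is half open, then the shift along the world's x, y, z normalised to -1 to 1, where 1 is 0.5 m, then the turn, a rotation vector about the world's x, y, z normalised to -1 to 1, where 1 is pi/4 rad. In form: gripper x y z wx wy wz; .... A call has 1 to 10 rows; each row is the pose to reach, as a shift and turn from the pose commanded when the call began; what a row does not reach only later rows make up. A row lasts 1/12 s, in which the tool goes at most 41.7 mm and 7.16 degrees, less where a joint would pass 70% of its speed; a pose out of reach is approached as far as the arm can. A call with a number of a shift or a turn outside -1 to 1 is refused whole. A call with a gripper value outside its range is refused whole. The fingers move at their own pace and stop on an object; the grip force is fixed at half the most. Time passes only in rows, so rows that repeat a pose let the fingers close. It gives the time, the measured TCP pose, the force, the opening and the grip force at its end, in the units of the state.
- bot.get_obs(): the state, without advancing time (a new reading comes with each control period).
- bot.camera(name): name is "side" or "top"; returns the picture (384x512x3 uint8, red, green, blue); there is no depth.
- bot.camera_info(name): a dict with "vertical_fov" (degrees; the focal length in pixels is half the picture's height over the tangent of half this angle, whatever the lens; pixels are square), "cx", "cy" (the principal point, pixels), "pose" (4x4, takes a point from camera to world coordinates). Camera axes: x right, y up, looking along -z (the intrinsics and any distortion apply to the point x, -y, -z); pixel columns grow to the right and rows downward; lengths in m; the calibration is good to about 2 mm. A picture is of the moment at which its call begins. camera_info takes no time and is no camera call.
- bot.job_done(): hands the job in; it is judged then, once.
The state is a dict: "clock": time; "joint_pos": joint angles; "joint_vel": joint speeds; "tau": joint torques, N m; "eef_pos": TCP position; "tool_rot": TCP orientation; "ft_force": force on the tool from outside, world axes, zero at the start; "ft_torque": the same for the moment, N m; "grip_width": finger opening in m; "grasp_force": force on a finger pad.
Only numpy, scipy, OpenCV 4.12 (cv2) and the standard library are available. Lean on these libraries where they do the work, as an engineer would, in place of code of your own. Each camera call takes 0.05 s, during which the arm holds its last target. There are 200 camera calls.

## Task

Lock the steel document box on the desk: push the peg of the slotted disc on the lid round until the slot lines up with the locking bar, then push the bar by its tab through the slot until its nose is fully home at the end stop. The bar is only pushed, never lifted out of its channel, and everything else on the lid and the desk stays where it is.

Things in the scene. Friction and masses are not known exactly. Their poses are not given: they have to be found in the camera images.
- box: grey steel document box fixed to the desk, 320 x 200 mm, lid top 70 mm above the desk. Origin: centre of its underside. Its +x axis (long side) is the way the bar is pushed; z up. Along its x axis (y = 0) the lid carries, in order: the channel, the slotted disc (axis at x 55 mm), the keeper strap and the end stop
- channel (a point): mid-length of the open-topped channel's floor, at x -53, z 74 mm in the box's frame; same axes as the box. The channel is 15 mm wide inside, 148 mm long (box x -127 to 21 mm); its walls rise to 84 mm above the desk
- end_stop (a point): middle of the end stop's face, at x 112, y 0, z 80 mm in the box's frame; same axes as the box. The stop's top is 90 mm above the desk. Just before it (box x 97 to 109 mm) stands the keeper strap, its top 93 mm above the desk, with an opening 18 mm wide under which the bar's nose passes
- disc (a joint): angle of the slotted disc about its upright axis, rad, counter-clockwise from above positive. 0 or pi (3.14): the slot is in line with the bar. Runs from -0.4 to 3.54; no stop or click at 0 or pi. It stays where it is left (friction 0.06 N m: about 3 N on its peg turns it). Starts between 0.7 and 2.44
- disc_axis (a point): on the disc's axis, level with the disc's top (88.5 mm above the desk). The disc is aluminium, 64 mm across; a slot 18 mm wide and 15 mm deep runs right across it, open at the top. This point's x axis runs along the slot
- peg_top (a point): top centre of the disc's finger peg, an upright round post 12 mm across, 22 mm from the disc's axis, square to the slot, standing 28 mm proud of the disc (top 116.5 mm above the desk). At disc angle 0 it is on the box's -y side of the slot, at pi/2 toward the box's +x, at pi on the +y side
- bar: loose steel locking bar lying in the open channel, 125 mm long, 12 x 12 mm, 0.15 to 0.3 kg, with a narrowed nose. Origin: centre of its underside; x along the bar toward the nose. Its nose starts 10 to 25 mm short of the disc. Near its tail stands a tab 22 mm wide, 8 mm thick, 42 mm above the bar's underside (top 116 mm above the desk). It slides with about 1 to 2 N
- bar_tip (a point): end of the bar's nose, 62.5 mm ahead of the bar's origin, 6 mm above its underside (80 mm above the desk)
- tab_back (a point): middle of the upper back face of the tab (the face to push), 58.5 mm behind the bar's origin, 36 mm above its underside (110 mm above the desk); the tab's face stands from 86 to 116 mm above the desk
- stamp: bystander: small wooden hand stamp, 28 mm across, 56 mm tall, standing on the box lid beside the lock; origin at the centre of its underside
- ink_tin: bystander: flat round steel tin, 42 mm across, 16 mm tall, on the box lid beside the lock; origin at the centre of its underside
- mug: bystander: black mug, 80 mm across, 95 mm tall, on the desk; origin at the centre of its underside
- glue_jar: bystander: white jar, 64 mm across, 60 mm tall, on the desk; origin at the centre of its underside
- calculator: bystander: desk calculator 150 x 100 x 14 mm, on the desk; origin at the centre of its underside
- mouse: bystander: black mouse, 62 mm across, 34 mm tall, on the desk; origin at the centre of its underside
- stapler: bystander: stapler 130 x 36 x 49 mm, on the desk; origin at the centre of its underside
Things that resemble listed ones, but are neither listed nor needed, are in the scene too. What is shaped like the bar but orange is not meant.

How it is judged:
By the outcome, as a careful person would: the job done as asked, in the order asked, and still so for the second after the job is handed in, with the robot touching nothing.
It also fails if it takes over 48 s, if anything falls off the work surface, if the arm or the gripper's body presses on something with over 40 N, if the wrist force passes 120 N, or if a joint passes its speed limit or range.

## Working session

There is one attempt and no reset: what is moved stays moved. The work goes in short steps, Python scripts to look and compute and a tool call to move; the robot and the scene stay as the last step left them, time stands still between calls to the robot, and variables do not carry over. Pictures are saved under pics/ and viewed, at most 10 in all, crops included, and the job is handed in when it is done.

Besides the shell and the picture viewer there is one more tool, called after "Call:" as name(argument=value, ...) on one line, values as JSON. step_arm: Moves the arm, as the interface text tells. Scaled input: -1 to 1 covers 0.5 m each way for a shift and pi/4 rad each way for a turn. Its arguments: {"type":"object","properties":{"targets":{"type":"string"}},"required":["targets"]}

```bash
mkdir -p pics; ls
cat > h.py <<'E'
import numpy as np, cv2
from workcell import bot
def snap(n,f):
    im=bot.camera(n); cv2.imwrite('pics/'+f,im[:,:,::-1]); return im
E
python3 - <<'E'
from h import *
for n in("top","side"):
    snap(n,n+"0.png"); i=bot.camera_info(n); print(n,i)
print(bot.get_obs())
E
```

```text
pics
top {'vertical_fov': 53.18440683111851, 'cx': 254.20148588841172, 'cy': 189.4972331045676, 'pose': array([[-0.04108554,  0.97730679, -0.20780621,  0.32001922],
       [-0.99915237, -0.04071836,  0.00604594, -0.00431404],
       [-0.00255279,  0.20787847,  0.97815133,  1.1251681 ],
       [ 0.        ,  0.        ,  0.        ,  1.        ]])}
side {'vertical_fov': 49.297142723152994, 'cx': 256.28442490949624, 'cy': 196.1612018435126, 'pose': array([[ 0.92450291,  0.27228919, -0.26674515,  0.19666673],
       [-0.38096984,  0.68301231, -0.62318229, -0.75799997],
       [ 0.01250442,  0.67775569,  0.73518083,  0.97907983],
       [ 0.        ,  0.        ,  0.        ,  1.        ]])}
{'clock': 0.1, 'joint_pos': array([1.14801384e+00, 2.41315814e-01, 3.86660995e-03, 1.33519279e+00,
       1.64523453e-05, 1.57080926e+00]), 'joint_vel': array([ 1.26354905e-03, -3.28572621e-03,  2.84529560e-03, -4.24559650e-05,
       -1.35024107e-03,  1.47547916e-03]), 'tau': array([ 1.58990447e-04, -3.73138797e+01,  2.53010058e+01,  1.08510547e-02,
       -4.28018086e-05,  5.07560287e-06]), 'eef_pos': array([0.20491591, 0.45546782, 0.2305158 ]), 'tool_rot': array([ 2.09826616e-01,  9.77738175e-01, -9.00566711e-04, -2.01666554e-04]), 'ft_force': array([-0.03500624, -0.25878221,  0.80246652]), 'ft_torque': array([-0.03746798,  0.00213065,  0.01386582]), 'grasp_force': 0.0, 'grip_width': 0.08557341192405461}
```

View pics/top0.png

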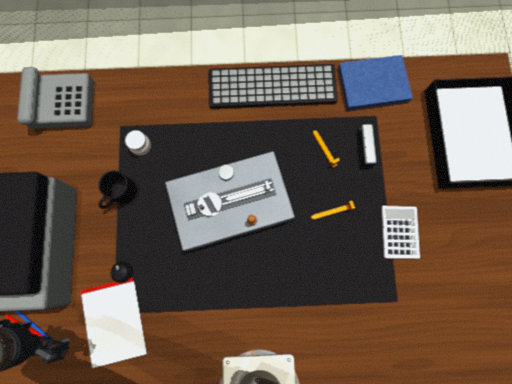

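View pics/side0.png

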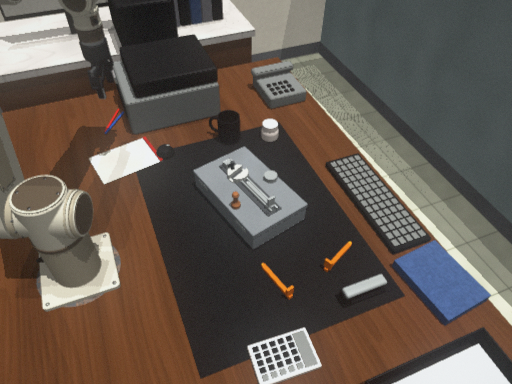

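The top view shows the grey box centred near (230,201). The channel runs from its right end (272,187) to the disc (209,204), with the strap and stop near (190,209), so the push is to image left. These could be mistaken for the bar: orange bars at (326,150) and (333,211), which are decoys, and the stapler at (368,145). The steel bar in the channel, near (250,192), fits the description. I'll check it in a close crop.

Run:
```python
import cv2,numpy as np
t=cv2.imread('pics/top0.png')[145:255,160:300]; s=cv2.imread('pics/side0.png')[145:245,190:310]
t=cv2.resize(t,None,fx=5.6,fy=5.6,interpolation=cv2.INTER_CUBIC)[:600]
s=cv2.resize(s,None,fx=6,fy=6,interpolation=cv2.INTER_CUBIC)
cv2.imwrite('pics/tc.png',t[:600,:800]);cv2.imwrite('pics/sc.png',s)
```

```text
(no output)
```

View pics/tc.png

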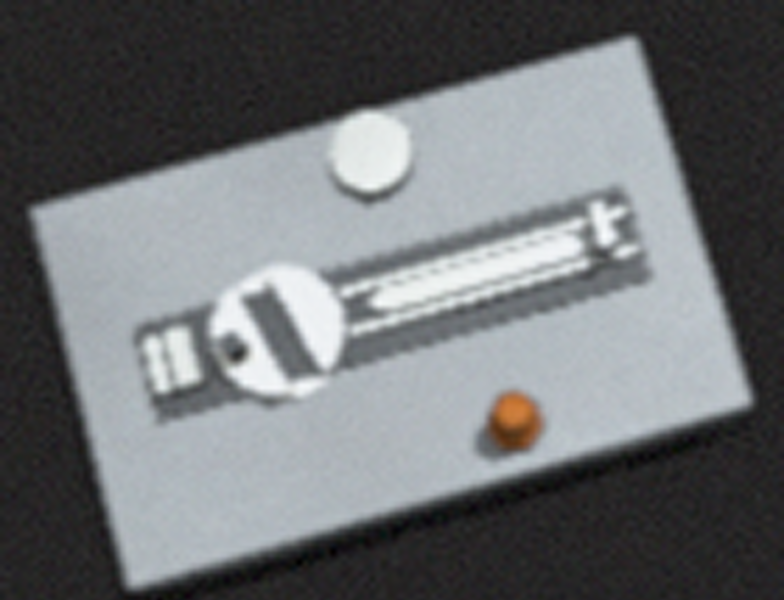

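View pics/sc.png

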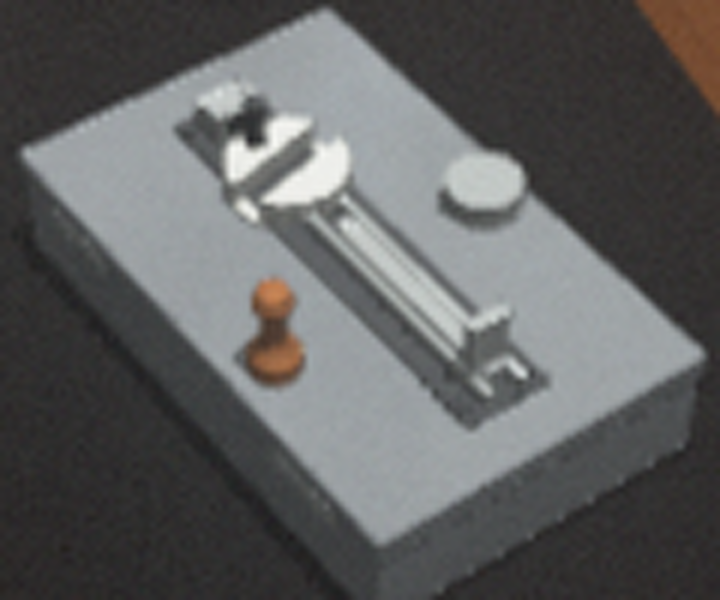

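The crops confirm the steel bar in the channel. Its nose is near crop pixel (370,300) and its tab near (605,225), both in the top view. The disc is centred near (278,330) with its dark peg at (235,348), so the angle is about pi/2. The stamp is at (515,420) on the robot side and the tin at (370,153).

```bash
cat >> h.py <<'E'
def ray(n,uv):
    i=bot.camera_info(n); f=192/np.tan(np.radians(i['vertical_fov']/2)); P=i['pose']
    d=P[:3,:3]@np.array([(uv[0]-i['cx'])/f,-(uv[1]-i['cy'])/f,-1]); return P[:3,3],d
def onz(n,uv,z):
    o,d=ray(n,uv); return o+d*(z-o[2])/d[2]
def proj(n,p):
    i=bot.camera_info(n); f=192/np.tan(np.radians(i['vertical_fov']/2)); P=i['pose']
    q=P[:3,:3].T@(np.asarray(p)-P[:3,3]); return np.array([i['cx']-f*q[0]/q[2],i['cy']+f*q[1]/q[2]])
tc=lambda x,y:((x+.5)/5.6-.5+160,(y+.5)/5.6-.5+145)
sc=lambda x,y:((x+.5)/6-.5+190,(y+.5)/6-.5+145)
E
python3 - <<'E'
from h import *
np.set_printoptions(precision=4,suppress=True)
def fit(P):
    c=P.mean(0); ax=(P[0]+P[1]-P[2]-P[3])[:2]; return c,np.degrees(np.arctan2(ax[1],ax[0])),[np.linalg.norm(P[i]-P[(i+1)%4]) for i in range(4)]
# order: +x end two corners, then -x end
T=[(30,208),(128,592),(754,405),(637,36)]
S=[(328,8),(20,152),(378,547),(706,352)]
for n,c,C in(("top",tc,T),("side",sc,S)):
    print(n,fit(np.array([onz(n,c(*p),.07) for p in C])))
for nm,n,uv,z in [("disc","top",tc(277,329),.0885),("disc","side",sc(288,160),.0885),("peg","top",tc(233,346),.1165),("peg","side",sc(246,103),.1165),
 ("tab","top",tc(603,220),.116),("tabtop","side",sc(490,318),.116),("nose","top",tc(368,300),.08),("stamp","top",tc(515,410),.126),("tin","top",tc(370,150),.086),("stop","top",tc(153,365),.09),("strap","top",tc(180,355),.093),("stampS","side",sc(275,360),.07)]:
    print(nm,n,onz(n,uv,z))
E
```

```text
top (array([0.5193, 0.0607, 0.07  ]), np.float64(104.15794496311679), [np.float64(0.19996851033668225), np.float64(0.3195619042236322), np.float64(0.198710380387811), np.float64(0.3202958362813809)])
side (array([0.519 , 0.0598, 0.07  ]), np.float64(104.12752805216408), [np.float64(0.1968922440466599), np.float64(0.3175755444888651), np.float64(0.19897184560831124), np.float64(0.3154757888249726)])
disc top [0.5066 0.1146 0.0885]
disc side [0.5061 0.114  0.0885]
peg top [0.4942 0.1325 0.1165]
peg side [0.4913 0.1332 0.1165]
tab top [ 0.5484 -0.0464  0.116 ]
tabtop side [ 0.5467 -0.0469  0.116 ]
nose top [0.5209 0.0703 0.08  ]
stamp top [ 0.4568 -0.0004  0.126 ]
tin top [0.5959 0.0669 0.086 ]
stop top [0.4911 0.1751 0.09  ]
strap top [0.4949 0.1615 0.093 ]
stampS side [0.4577 0.0043 0.07  ]
```

The box is at (0.519, 0.060) with yaw 104.15°. The disc axis is at (0.506, 0.114) and the peg at (0.4935, 0.132), so the disc angle is about 1.93 rad. The peg needs about 70° CCW to reach pi. I'll go above it with the fingers ready to straddle it.

Call:
step_arm(targets="-0.3 0.577 -0.648 -0.06 0 0 -0.69;-0.3 0.577 -0.648 -0.06 0 0 -0.69;-0.3 0.577 -0.648 -0.06 0 0 -0.69;-0.3 0.577 -0.648 -0.06 0 0 -0.69;-0.3 0.577 -0.648 -0.06 0 0 -0.69;-0.3 0.577 -0.648 -0.06 0 0 -0.69;-0.3 0.577 -0.648 -0.06 0 0 -0.69;-0.3 0.577 -0.648 -0.06 0 0 -0.69;-0.3 0.577 -0.648 -0.06 0 0 -0.69;-0.3 0.577 -0.648 -0.06 0 0 -0.69")

```text
clock: 0.93
eef_pos: [0.4823, 0.1436, 0.2021]
tool_rot: [0.464, 0.886, -0.0, -0.0]
ft_force: [-0.2, 1.9, 0.4]
grip_width: 0.0299
grasp_force: 0.0
```

Call:
step_arm(targets="-0.3 0 0 0 0 0 0;-0.3 0 0 0 0 0 0;-0.3 0 0 0 0 0 0")

```text
clock: 1.18
eef_pos: [0.4811, 0.1453, 0.202]
tool_rot: [0.464, 0.886, -0.0, -0.001]
ft_force: [-1.4, -0.2, 0.2]
grip_width: 0.0298
grasp_force: 0.0
```

```bash
cat > st.py <<'E'
from h import *
np.set_printoptions(precision=4,suppress=True)
o=bot.get_obs(); q=o['tool_rot']
from scipy.spatial.transform import Rotation as R
y=R.from_quat(q).as_matrix()
print(o['clock'],o['eef_pos'],'yawy',np.degrees(np.arctan2(y[1,1],y[0,1])),'z',y[:,2],'q',o['joint_pos'],'F',o['ft_force'],o['grip_width'])
E
python3 st.py
```

```text
1.1833 [0.4811 0.1453 0.202 ] yawy 34.66755469904271 z [-0.0018 -0.0001 -1.    ] q [ 0.293   0.2617 -0.0445  1.2664  0.0004  1.2587] F [-1.4    -0.1986  0.158 ] 0.02981217506175675
```

Call:
step_arm(targets="-0.3 0.025 -0.027 -0.05 0 0 0;-0.3 0.025 -0.027 -0.1 0 0 0;-0.3 0.025 -0.027 -0.15 0 0 0;-0.3 0.025 -0.027 -0.15 0 0 0")

```text
clock: 1.52
eef_pos: [0.4895, 0.1325, 0.123]
tool_rot: [0.463, 0.886, -0.003, -0.004]
ft_force: [-1.1, 0.5, -0.4]
grip_width: 0.0299
grasp_force: 0.0
```

```bash
python3 - <<'E'
from h import *
s=snap("side","s1.png")[130:230,180:300]
cv2.imwrite('pics/s1c.png',cv2.resize(s,None,fx=6,fy=6,interpolation=cv2.INTER_CUBIC)[:,:,::-1])
E
python3 st.py
```

```text
1.5667 [0.4908 0.1328 0.1254] yawy 34.878344306474276 z [-0.0065 -0.0015 -1.    ] q [ 0.2641  0.334  -0.154   1.0895  0.0002  1.2261] F [-1.4767  0.4476  0.3266] 0.030110253855281027
```

View pics/s1c.png

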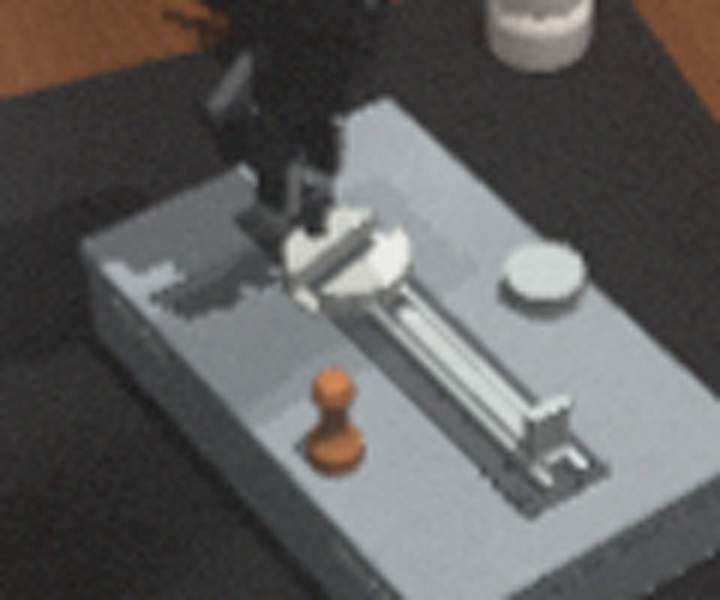

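The side crop shows the two dark fingers at (270,200) and (325,190), with the peg between them near (308,205). I'll descend and narrow the gap.

Call:
step_arm(targets="-0.3 0.005 -0.002 -0.03 0 0 0;-0.3 0.005 -0.002 -0.057 0 0 0;-0.3 0.005 -0.002 -0.057 0 0 0;-0.62 0.005 -0.002 -0.057 0 0 0;-0.62 0.005 -0.002 -0.057 0 0 0;-0.62 0.005 -0.002 -0.057 0 0 0")

```text
clock: 2.07
eef_pos: [0.4975, 0.1317, 0.1007]
tool_rot: [0.464, 0.886, 0.001, 0.001]
ft_force: [0.2, -0.5, 1.0]
grip_width: 0.0164
grasp_force: 0.0
```

```bash
python3 st.py
```

```text
2.0667 [0.4975 0.1317 0.1007] yawy 34.76723169883927 z [ 0.0027  0.0007 -1.    ] q [ 0.2588  0.3623 -0.1836  1.0222  0.      1.2228] F [ 0.2313 -0.46    0.9965] 0.016406941061885064
```

Call:
step_arm(targets="-0.62 -0.010 -0.004 -0.005 0 0 0.15;-0.62 -0.0166 -0.0076 -0.005 0 0 0.3;-0.62 -0.02 -0.012 -0.005 0 0 0.45;-0.62 -0.0228 -0.0172 -0.005 0 0 0.6;-0.62 -0.025 -0.023 -0.005 0 0 0.75;-0.62 -0.0264 -0.0282 -0.005 0 0 0.9;-0.62 -0.0264 -0.0282 -0.005 0 0 1;-0.62 -0.0264 -0.0282 -0.005 0 0 1")

```text
clock: 2.73
eef_pos: [0.4853, 0.1178, 0.0984]
tool_rot: [0.089, 0.996, 0.001, 0.002]
ft_force: [1.3, 3.1, 1.1]
grip_width: 0.0164
grasp_force: 1.2
```

```bash
python3 st.py; python3 st.py
```

```text
2.7333 [0.4853 0.1178 0.0984] yawy 79.80336636631216 z [ 0.0045  0.0022 -1.    ] q [ 0.2376  0.3362 -0.2297  1.      0.001   0.4155] F [1.2696 3.0971 1.1394] 0.0164157108913751
2.7333 [0.4853 0.1178 0.0984] yawy 79.80336636631216 z [ 0.0045  0.0022 -1.    ] q [ 0.2376  0.3362 -0.2297  1.      0.001   0.4155] F [1.2696 3.0971 1.1394] 0.0164157108913751
```

Call:
step_arm(targets="-0.62 -0.001 -0.006 0 0 0 0.15;-0.62 -0.001 -0.012 0 0 0 0.3;-0.62 0 -0.017 0 0 0 0.45;-0.62 0.001 -0.021 0 0 0 0.55;-0.62 0.001 -0.021 0 0 0 0.55;-0.62 0.001 -0.021 0 0 0 0.55")

```text
clock: 3.23
eef_pos: [0.4844, 0.1071, 0.0974]
tool_rot: [-0.124, 0.992, 0.001, 0.001]
ft_force: [0.3, 2.9, 1.2]
grip_width: 0.0161
grasp_force: 1.2
```

```bash
python3 st.py
python3 - <<'E'
from h import *
s=snap("side","s2.png")[150:200,205:275]
cv2.imwrite('pics/s2c.png',cv2.resize(s,None,fx=10,fy=10,interpolation=cv2.INTER_CUBIC)[:,:,::-1])
E
```

```text
3.2333 [0.4844 0.1071 0.0974] yawy 104.29315523626845 z [ 0.0014  0.0013 -1.    ] q [ 0.2169  0.3338 -0.2363  0.9991  0.0009 -0.0325] F [0.3478 2.9235 1.2186] 0.016094805656010267
```

View pics/s2c.png

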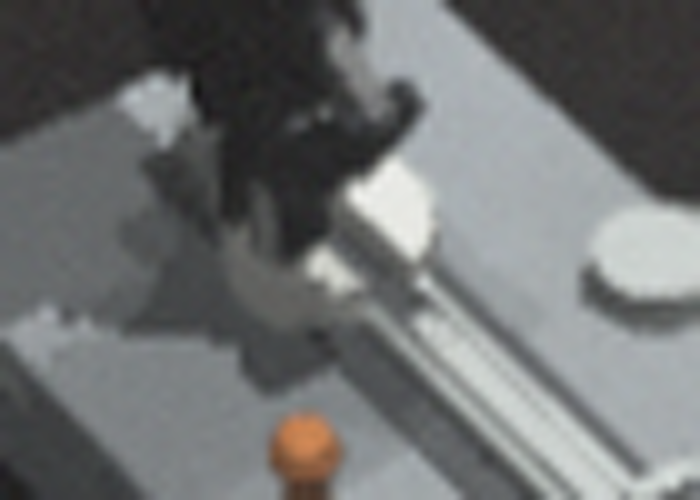

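The slot looks nearly in line; its groove runs from (340,220) to (420,290) in the crop, towards the bar. I'll back off straight up, move behind the tab and measure.

Call:
step_arm(targets="-0.62 0 0 0.05 0 0 0;-0.62 0 0 0.12 0 0 0;-0.62 0.04 -0.09 0.16 0 0 -0.15;-1 0.07 -0.17 0.16 0 0 -0.3;-1 0.1 -0.25 0.16 0 0 -0.45;-1 0.14 -0.32 0.16 0 0 -0.6;-1 0.14 -0.374 0.16 0 0 -0.75;-1 0.14 -0.374 0.16 0 0 -0.9;-1 0.14 -0.374 0.16 0 0 -1;-1 0.14 -0.374 0.16 0 0 -1")

```text
clock: 4.12
eef_pos: [0.5529, -0.082, 0.1758]
tool_rot: [0.266, 0.964, -0.001, -0.001]
ft_force: [-0.2, -0.0, -0.0]
grip_width: 0.0002
grasp_force: 0.0
```

Call:
step_arm(targets="-1 0 0 0 0 0 -0.15;-1 0 0 0 0 0 -0.3;-1 0 0 0 0 0 -0.45;-1 0 0 0 0 0 -0.6;-1 0 0 0 0 0 -0.75;-1 0 0 0 0 0 -0.9;-1 0 0 0 0 0 -1;-1 0 0 0 0 0 -1;-1 0 0 0 0 0 -1")

```text
clock: 4.87
eef_pos: [0.5534, -0.0802, 0.1764]
tool_rot: [0.611, 0.792, -0.0, -0.0]
ft_force: [-0.4, 0.1, 0.0]
grip_width: -0.0002
grasp_force: 0.0
```

```bash
python3 st.py
python3 - <<'E'
from h import *
s=snap("top","t3.png")[145:255,160:300]
cv2.imwrite('pics/t3c.png',cv2.resize(s,None,fx=5.6,fy=5.6,interpolation=cv2.INTER_CUBIC)[:600,:800,::-1])
snap("side","s3.png")
E
```

```text
4.8667 [ 0.5534 -0.0802  0.1764] yawy 14.659229685024801 z [-0.001  -0.0004 -1.    ] q [-0.1437  0.3862  0.0639  1.2494 -0.0005  1.1712] F [-0.3627  0.0782  0.02  ] -0.00022228312826554287
```

View pics/t3c.png

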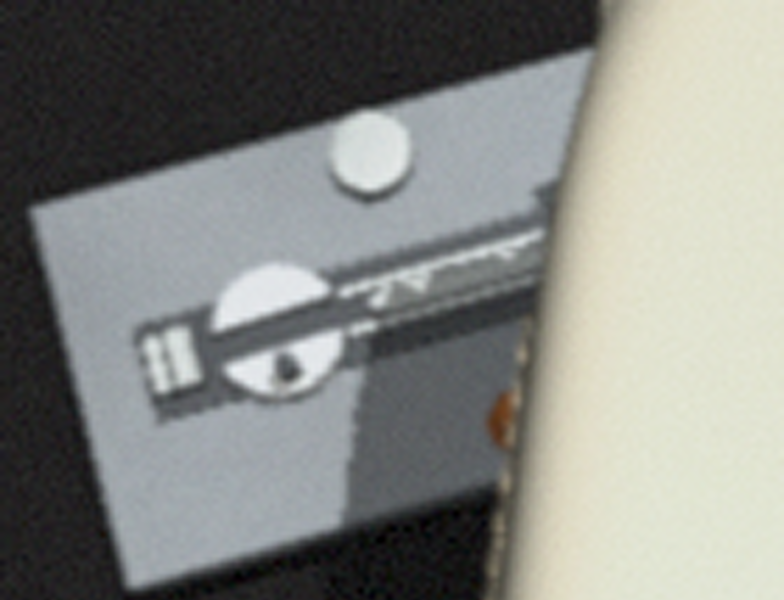

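The top crop shows the disc slot running from (215,348) to (335,308), close to in line with the channel, and the peg at (288,370). I'll measure the angle numerically.

Run:
```python
from h import *
im=cv2.imread('pics/t3.png').astype(float).mean(2)
a=np.radians(104.15); ux=np.array([np.cos(a),np.sin(a)]); uy=np.array([-ux[1],ux[0]]); A=np.array([.5061,.1138])
xs=np.arange(-24,25,1.)/1000; ys=np.arange(-28,28,.25)/1000
up=[];lo=[]
for x in xs:
    uv=np.array([proj("top",[*(A+x*ux+y*uy),.0885]) for y in ys]).astype(np.float32)
    p=cv2.remap(im.astype(np.float32),uv[:,:1],uv[:,1:],cv2.INTER_LINEAR)[:,0]
    inn=np.abs(ys)<.016; g=np.gradient(p)
    m=np.where(inn,g,0); up.append(ys[m.argmax()]); lo.append(ys[m.argmin()])
for e in(up,lo):
    e=np.array(e); k=np.abs(e-np.median(e))<.004
    c=np.polyfit(xs[k],e[k],1); print(k.sum(),np.degrees(np.arctan(c[0])),c[1]*1000)
```

```text
Traceback (most recent call last):
  File "h.py", line 11, in proj
    i=bot.camera_info(n); f=192/np.tan(np.radians(i['vertical_fov']/2)); P=i['pose']
ValueError: time passes only in moves, steps and waits
```

```bash
sed -i 's/^from workcell import bot/from workcell import bot\nimport functools\nci=functools.lru_cache(None)(lambda n: bot.camera_info(n))/; s/i=bot.camera_info(n)/i=ci(n)/' h.py
python3 - <<'E'
from h import *
im=cv2.imread('pics/t3.png').astype(float).mean(2)
a=np.radians(104.15); ux=np.array([np.cos(a),np.sin(a)]); uy=np.array([-ux[1],ux[0]]); A=np.array([.5061,.1138])
xs=np.arange(-24,25,1.)/1000; ys=np.arange(-28,28,.25)/1000
up=[];lo=[]
for x in xs:
    uv=np.array([proj("top",[*(A+x*ux+y*uy),.0885]) for y in ys]).astype(np.float32)
    p=cv2.remap(im.astype(np.float32),np.ascontiguousarray(uv[:,:1]),np.ascontiguousarray(uv[:,1:]),cv2.INTER_LINEAR)[:,0]
    inn=np.abs(ys)<.016; g=np.gradient(p)
    m=np.where(inn,g,0); up.append(ys[m.argmax()]); lo.append(ys[m.argmin()])
for e in(up,lo):
    e=np.array(e); k=np.abs(e-np.median(e))<.004
    c=np.polyfit(xs[k],e[k],1); print(k.sum(),np.degrees(np.arctan(c[0])),c[1]*1000)
E
```

```text
49 1.8293351826397344 7.693877551020412
49 1.9402986346295492 -9.142857142857148
```

The slot is 1.9° from the line, which is within the 3 mm per side clearance (about 5°). I'll lower behind the tab.

Call:
step_arm(targets="-1 0.002 0 -0.06 0 0 0;-1 0.002 0 -0.12 0 0 0;-1 0.002 0 -0.168 0 0 0;-1 0.002 0 -0.168 0 0 0;-1 0.002 0 -0.168 0 0 0")

```text
clock: 5.38
eef_pos: [0.5535, -0.0804, 0.0915]
tool_rot: [0.612, 0.791, -0.001, -0.002]
ft_force: [-0.1, 0.0, 0.1]
grip_width: 0.0001
grasp_force: 0.0
```

```bash
python3 st.py
```

```text
5.3833 [ 0.5535 -0.0804  0.0915] yawy 14.527572821647768 z [-0.0038  0.0004 -1.    ] q [-0.1441  0.4557 -0.0635  1.0554 -0.0002  1.1731] F [-0.1355  0.0492  0.0893] 0.0001361203711078548
```

Call:
step_arm(targets="-1 -0.002 0.0155 0 0 0 0;-1 -0.006 0.031 0 0 0 0;-1 -0.01 0.0465 0 0 0 0;-1 -0.014 0.062 0 0 0 0;-1 -0.018 0.0775 0 0 0 0;-1 -0.022 0.093 0 0 0 0;-1 -0.026 0.1085 0 0 0 0;-1 -0.03 0.124 0 0 0 0;-1 -0.0335 0.1395 0 0 0 0;-1 -0.0375 0.155 0 0 0 0")

```text
clock: 6.22
eef_pos: [0.536, -0.0023, 0.0926]
tool_rot: [0.612, 0.791, -0.0, 0.0]
ft_force: [0.8, -1.8, 1.6]
grip_width: -0.0001
grasp_force: 0.9
```

```bash
python3 st.py
```

```text
6.2167 [ 0.536  -0.0023  0.0926] yawy 14.47819745959012 z [ 0.0001 -0.0001 -1.    ] q [-0.0042  0.4104 -0.1331  1.0272 -0.0001  1.3139] F [ 0.8168 -1.768   1.5888] -0.00010315261684045399
```

Call:
step_arm(targets="-1 -0.0037 0.0155 0 0 0 0;-1 -0.0078 0.031 0 0 0 0;-1 -0.0117 0.0465 0 0 0 0;-1 -0.0156 0.062 0 0 0 0;-1 -0.018 0.072 0 0 0 0;-1 -0.0195 0.0775 0 0 0 0;-1 -0.0195 0.0775 0 0 0 0")

```text
clock: 6.8
eef_pos: [0.5259, 0.0366, 0.0924]
tool_rot: [0.612, 0.791, 0.0, -0.001]
ft_force: [-0.2, 0.8, 0.5]
grip_width: -0.0002
grasp_force: 0.0
```

Call:
step_arm(targets="-1 -0.0005 0.002 0 0 0 0;-1 -0.001 0.004 0 0 0 0")

```text
clock: 6.97
eef_pos: [0.5256, 0.0375, 0.0923]
tool_rot: [0.613, 0.79, -0.0, -0.0]
ft_force: [-0.1, -0.8, -0.4]
grip_width: 0.0004
grasp_force: 0.5
```

Call:
step_arm(targets="-1 -0.0005 0.002 0 0 0 0;-1 -0.001 0.004 0 0 0 0")

```text
clock: 7.13
eef_pos: [0.5252, 0.0395, 0.0923]
tool_rot: [0.613, 0.79, -0.0, -0.0]
ft_force: [1.3, -1.2, -0.4]
grip_width: -0.0002
grasp_force: 0.4
```

Call:
step_arm(targets="-1 -0.0005 0.002 0 0 0 0;-1 -0.001 0.004 0 0 0 0;-1 -0.001 0.004 0 0 0 0")

```text
clock: 7.38
eef_pos: [0.5247, 0.0418, 0.0925]
tool_rot: [0.612, 0.791, -0.0, -0.0]
ft_force: [-0.1, -0.4, -0.9]
grip_width: -0.0002
grasp_force: 0.2
```

Call:
step_arm(targets="-1 -0.0005 0.002 0 0 0 0;-1 -0.001 0.004 0 0 0 0;-1 -0.001 0.004 0 0 0 0")

```text
clock: 7.63
eef_pos: [0.5247, 0.0429, 0.0927]
tool_rot: [0.613, 0.79, -0.0, 0.001]
ft_force: [1.4, -3.7, 0.5]
grip_width: -0.0001
grasp_force: 2.1
```

Call:
step_arm(targets="-1 -0.0005 0.002 0 0 0 0;-1 -0.001 0.004 0 0 0 0;-1 -0.001 0.004 0 0 0 0")

```text
clock: 7.88
eef_pos: [0.5251, 0.0432, 0.0932]
tool_rot: [0.613, 0.79, -0.001, 0.003]
ft_force: [2.0, -8.7, 1.9]
grip_width: 0.0
grasp_force: 4.7
```

Call:
step_arm(targets="-1 -0.0005 0.002 0 0 0 0;-1 -0.001 0.004 0 0 0 0;-1 -0.001 0.004 0 0 0 0")

```text
clock: 8.13
eef_pos: [0.5255, 0.0434, 0.0937]
tool_rot: [0.614, 0.79, -0.002, 0.005]
ft_force: [3.4, -13.8, 2.6]
grip_width: 0.0002
grasp_force: 7.2
```

The force rises to 14 N with no more travel, and the tool sits where the stop should be. I'll back off, lift clear and check.

Call:
step_arm(targets="-1 0.003 -0.012 0 0 0 0;-1 0.01 -0.04 0 0 0 0;-1 0.02 -0.08 0 0 0 0;-1 0.02 -0.08 0.08 0 0 0;-1 0.02 -0.12 0.16 0 0 0;-1 0.02 -0.2 0.2 0 0 0;-1 0.02 -0.28 0.2 0 0 0;-1 0.02 -0.36 0.2 0 0 0;-1 0.02 -0.44 0.2 0 0 0;-1 0.02 -0.44 0.2 0 0 0")

```text
clock: 8.97
eef_pos: [0.5332, -0.1786, 0.1927]
tool_rot: [0.615, 0.788, -0.0, 0.001]
ft_force: [0.4, 0.3, -0.2]
grip_width: -0.0001
grasp_force: 0.0
```

```bash
python3 st.py
python3 - <<'E'
from h import *
t=snap("top","t4.png")[145:235,170:290];s=snap("side","s4.png")[145:235,190:310]
f=lambda a:cv2.resize(a,None,fx=6,fy=6,interpolation=cv2.INTER_CUBIC)[:,:,::-1]
cv2.imwrite('pics/c4.png',cv2.resize(np.hstack([f(t),f(s)]),(800,300)))
E
```

```text
8.9667 [ 0.5332 -0.1786  0.1927] yawy 14.028714229277703 z [ 0.0015 -0.0018 -1.    ] q [-0.3225  0.3808  0.0993  1.2873 -0.0013  1.0035] F [ 0.3944  0.2613 -0.2005] -7.093986019615994e-05
```

View pics/c4.png

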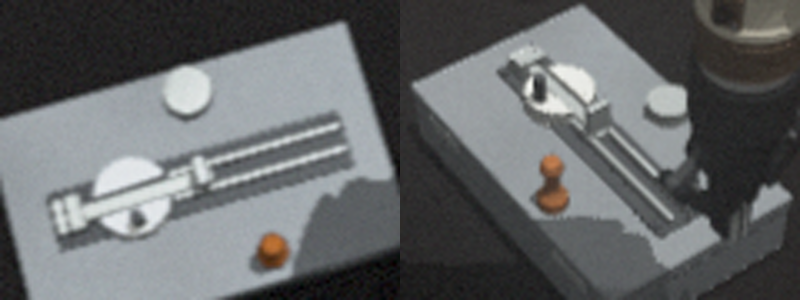

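The bar runs through the slot and under the strap, with its tab at (203,170) in the left half of the crop. The stamp and tin have not moved. One numeric check on the tab first.

Run:
```python
from h import *
a=np.radians(104.15); ux=np.array([np.cos(a),np.sin(a)])
for n,uv in(("top",(203/3.333+170,167/3.333+145)),("side",((597-400)/3.333+190,103/3.333+145))):
    print(n,(onz(n,uv,.116)[:2]-[.5192,.0603])@ux*1000,"expect about -5")
```

```text
top -8.158275767026472 expect about -5
side -4.4362430777673945 expect about -5
```

```bash
python3 -c "
from workcell import bot
print(bot.job_done())"
```

```text
the job is handed in; nothing more can be done
None
```

The box is locked and handed in at about 9 s: I turned the disc to within 2° of in line, then pushed the bar through its slot until it met firm resistance (14 N) where the end stop should be; the stamp and tin on the lid did not move.

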